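Take down the gluing press stack

ROBOT

A 7-joint arm with a two-finger parallel gripper is mounted at the origin on a cart in front of the work surface, level with it; the furniture and walls round the work are solid. World frame = base frame: x ahead of the robot, y to its left, z up, the work surface at z = 0. Lengths are in m, angles in rad, forces in N, time in s.
With the tool pointing down it reaches from about 0.425 to 1.025 m from the base axis. Payload 9.4 kg.
Tool frame: the origin (TCP) lies on the centre line of the jaws, within the pads' length; the fingertips stand 8 mm ahead of it and the grasp point (between the pads) lies 11 mm behind it; z points along the fingers, y is the line along which they close (so a half turn about z gives the same grasp; the last joint's range is limited). The gripper opens to 85 mm and grips with 20 to 120 N. Pads are 22 mm wide; open, the fingers measure 114 mm over their backs; the gripper's body (76 mm by 85 mm) begins 54 mm behind the grasp point. The pads swing forward as they close: fully open they stand 13 mm farther back than shut.
Start: joints at [-1.189, 0.599, -0.003, 1.599, 0.002, 0.943, -0.08], TCP at [0.321, 0.65, 0.239] pointing down, gripper open.
Joint ranges: [-2.57, 2.57], [-0.35, 1.97], [-1.29, 1.29], [0.11, 2.56], [-1.05, 4.19], [0.11, 1.86], [-2.63, 2.63]. Speed limits (rad/s): [2.22, 2.22, 3.01, 3.01, 3.14, 3.14, 3.14].

INTERFACE

Orientations are given as a 3x3 rotation matrix whose columns are the frame's x, y, z axes.
In Python, from bench import manip gives the robot as it stands. The module is installed in compiled form; this text tells all that it offers.
- The arm moves only by the shell command python3 -m jog 'ROWS' [FORCE]. ROWS is JSON, a list of rows, each a list of 5 numbers: the shift along the tool's x, y, z in m, then the turn about the tool's z in rad, then the opening, from -1 (shut) to 1 (fully open). A call has 1 to 10 rows; each row is the pose to reach, as a shift and turn from the pose commanded when the call began, along the tool's axes at that moment; what a row does not reach only later rows make up. A row lasts 1/12 s, in which the tool goes at most 41.7 mm and 7.16 degrees, less where a joint would pass 70% of its speed; a pose out of reach is approached as far as the arm can. A call with a gripper value outside its range is refused whole. The fingers move at their own pace and stop on an object; FORCE is the grip in N (left out, the last holds). Time passes only in rows, so rows that repeat a pose let the fingers close. It gives the time, the measured TCP pose, the force, the opening and the grip force at its end, in the units of the state.
- manip.get_state(): the state, without advancing time (a new reading comes with each control period).
- manip.read_camera(name): name is "scene" or "top"; returns a dict with "pixels" (420x560x3 uint8, red, green, blue), "camera_matrix" (3x3 intrinsics, pixels), "k1" (the pictures are not rectified: a ray, as slopes to the right and down, at radius r is drawn at 1 + k1 r^2 times it, then the intrinsics apply), "world_to_cam" (4x4, takes a point from world to camera coordinates). Camera axes: x right, y up, looking along -z (the intrinsics and any distortion apply to the point x, -y, -z); pixel columns grow to the right and rows downward; lengths in m; the calibration is good to about 2 mm. A picture is of the moment at which its call begins. There is no depth.
- manip.close_job(): hands the job in; it is judged then, once.
Trained networks look in a picture, given as the dict that the camera call returned (one of the last four; its "shot" number tells which), for a name from the list of things; names that differ only in an ending like _2 or _b are one class to them, and where a whole thing is asked for, a point or a joint stands for the part that bears it (a point fixed in the world has none). Each returns a list of dicts, best first, with "confidence" (0 to 1); they miss things now and then, are a little off and sometimes report something else, mostly with a low value. They report only what shows in the picture. A call takes as long as a camera call. They do not tell look-alikes from the thing itself.
- manip.cut_out(query, picture): "mask" (420x560 bool, what is visible of it) and "point" ([column, row] in pixels, amid what is visible of it).
- manip.landmark_of(query, picture): "point" ([column, row] in pixels: a listed point, or the origin of a listed thing).
The state is a dict: "t": time; "joints": joint angles; "dq": joint speeds; "joint_efforts": joint torques, N m; "position": TCP position; "orientation": TCP orientation; "contact_force": force on the tool from outside, world axes, zero at the start; "torque": the same for the moment, N m; "gripper_width": opening from 0.0 (shut) to 1.0 (fully open); "gripper_force": force on a finger pad.
Only numpy, scipy, OpenCV 4.12 (cv2) and the standard library are available. Lean on these libraries where they do the work, as an engineer would, in place of code of your own. Each camera call takes 0.05 s, during which the arm holds its last target. There are 200 camera calls.

TASK

The glue has dried, so take the press stack apart from the top down, one piece at a time, finishing each before the next: stand the brass weight in the round stand, lay the wooden block in the short cradle, the metal plate in the long cradle, and last the painted panel, face up, on the drying rack. Each piece lies flat, centred and lengthwise in its own place; never tip the weight or the panel, and leave the wax jar and the bottle where they are.

Things in the scene. Friction and masses are not known exactly. Their poses are not given: they have to be found in the camera images.
- weight: brass weight on top of the stack, 0.44 to 0.66 kg: round body 50 mm across and 41 mm tall, with a knob 20 mm across above it, 59 mm tall in all. Origin: centre of the underside, z up. It stands on the wooden block.
- press_block: plain wooden block with a thin cork sole, 54 mm wide (x) x 76 mm long (y) x 20 mm thick; it lies under the weight, on the metal plate. The pieces lie roughly parallel, long sides on long sides, each a few mm off the one below. Origin: centre of the underside; z up, y along its length, x across its width.
- caul_plate: thick bare aluminium plate, 60 mm wide (x) x 112 mm long (y) x 20 mm thick, 0.25 to 0.47 kg; it lies under the block, on the panel. Origin: centre of the underside; z up, y along its length, x across its width.
- panel: small painted wooden panel, 66 mm wide (x) x 150 mm long (y) x 18 mm thick, its top face painted in two long fields (blue and dark brown) with a white border; the lowest piece, lying on a fixed cork-faced press bed 96 x 184 mm, 10 mm high. Origin: centre of the underside; z up, y along its length, x across its width.
- weight_stand: fixed round dark wooden saucer for the weight, 82 mm across, 14 mm tall; inside its rim 70 mm across, floor 6 mm above the bench. Origin: centre of its underside on the bench.
- block_cradle: fixed short plywood cradle for the wooden block, 66 x 112 mm: a floor 8 mm above the bench, open along both long sides, with an end stop 8 mm thick and 8 mm above the floor at each end, 96 mm apart inside. Origin: centre of the underside; z up, y along its length, x across its width.
- plate_cradle: fixed long plywood cradle for the metal plate, 72 x 148 mm: a floor 8 mm above the bench, open along both long sides, with an end stop 8 mm thick and 8 mm above the floor at each end, 132 mm apart inside. Origin: centre of the underside; z up, y along its length, x across its width.
- drying_rack: fixed dark steel rack for the panel, 78 x 186 mm base 6 mm thick with two cork-topped bearers across it (58 mm wide, at y = -45 and +45 mm, tops 18 mm above the bench); an end stop 8 mm above the bearers at each end, 170 mm apart inside. Origin: centre of the underside; z up, y along its length, x across its width.
- wax_jar: bystander: white jar of wax paste with a screw cap, 59 mm across, 46 mm tall, loose on the bench. Origin: centre of the underside. Above it hangs a fixed fume hood (over x 0.59 to 0.88, y -0.21 to 0.07 m, its lower edge about 0.5 m above the bench): keep the wrist clear of it when swinging across.
- bottle_small: bystander: small round bottle with a black cap, 48 mm across, 108 mm tall, loose on the bench. Origin: centre of the underside.
Mind the look-alikes: they are no part of the job. Of the things like the caul_plate, leave any that is orange; of the rest the larger one is meant.

How it is judged:
On the way, in this order (a step that is already met when the one before it is completed fails the run):
1. the weight stands in its round stand (horizontal distance between weight and weight_stand below 0.012 m and z of weight in the frame of weight_stand between 0.002 and 0.01 m and angle between weight's own z axis and vertical below 0.1 rad and contact force between weight and the fingers below 0.05 N and linear speed of weight below 0.02 m/s and angular speed of weight below 0.2 rad/s), for 0.2 s.
2. then the wooden block lies in the short cradle (x of press_block in the frame of block_cradle between -0.012 and 0.012 m and y of press_block in the frame of block_cradle between -0.014 and 0.014 m and z of press_block in the frame of block_cradle between 0.004 and 0.012 m and angle between the y axis of press_block and the y axis of block_cradle, either way round below 0.17 rad and angle between press_block's own z axis and vertical below 0.1 rad and contact force between press_block and the fingers below 0.05 N and linear speed of press_block below 0.02 m/s and angular speed of press_block below 0.2 rad/s), for 0.2 s.
3. then the metal plate lies in the long cradle (x of caul_plate in the frame of plate_cradle between -0.012 and 0.012 m and y of caul_plate in the frame of plate_cradle between -0.014 and 0.014 m and z of caul_plate in the frame of plate_cradle between 0.004 and 0.012 m and angle between the y axis of caul_plate and the y axis of plate_cradle, either way round below 0.17 rad and angle between caul_plate's own z axis and vertical below 0.1 rad and contact force between caul_plate and the fingers below 0.05 N and linear speed of caul_plate below 0.02 m/s and angular speed of caul_plate below 0.2 rad/s), for 0.2 s.
4. last the panel lies on the drying rack (x of panel in the frame of drying_rack between -0.012 and 0.012 m and y of panel in the frame of drying_rack between -0.014 and 0.014 m and z of panel in the frame of drying_rack between 0.014 and 0.022 m and angle between the y axis of panel and the y axis of drying_rack, either way round below 0.17 rad and angle between panel's own z axis and vertical below 0.1 rad and contact force between panel and the fingers below 0.05 N and linear speed of panel below 0.02 m/s and angular speed of panel below 0.2 rad/s), for 0.2 s.
At the end, for the whole second after the job is handed in: Weight upright on its stand's floor within 12 mm of centre; block, plate and panel flat (0.1 rad) on short cradle, long cradle and rack, within 12 mm across, 14 mm along and 0.17 rad of the direction (either way round); all released and at rest (all of step 1 and all of step 2 and all of step 3 and all of step 4); the robot touches nothing.
It fails at once if the weight is tipped (over 0.5 rad) (angle between weight's own z axis and vertical above 0.5 rad).
It fails at once if the panel is tipped (over 0.5 rad) (angle between panel's own z axis and vertical above 0.5 rad).
It fails at once if the wax jar is moved more than 25 mm (distance of wax_jar from where it was at the start of the episode above 0.025 m).
It fails at once if the bottle is moved more than 25 mm (distance of bottle_small from where it was at the start of the episode above 0.025 m).
It also fails if it takes over 104 s, if anything falls off the work surface, if the arm or the gripper's body presses on something with over 40 N, if the wrist force passes 120 N, or if a joint passes its speed limit or range.

## Working session

There is one attempt and no reset: what is moved stays moved. The work goes in short steps, Python scripts to look and compute and a shell command to move; the robot and the scene stay as the last step left them, time stands still between calls to the robot, and variables do not carry over. Pictures are saved under pics/ and viewed, at most 17 in all, crops included, and the job is handed in when it is done.

```bash
mkdir -p pics; cat > h.py <<'E'
import numpy as np, cv2
from bench import manip
def ray(pic,uv):
    K=np.array(pic["camera_matrix"],float);k=pic["k1"];W=np.array(pic["world_to_cam"],float)
    d=np.array([(uv[0]-K[0,2])/K[0,0],(uv[1]-K[1,2])/K[1,1]]);s=d.copy()
    for _ in range(30): s=d/(1+k*(s@s))
    R=W[:3,:3];return -R.T@W[:3,3], R.T@np.array([s[0],-s[1],-1.0])
def atz(pic,uv,z):
    o,d=ray(pic,uv);return o+d*(z-o[2])/d[2]
def proj(pic,p):
    K=np.array(pic["camera_matrix"],float);W=np.array(pic["world_to_cam"],float)
    c=W[:3,:3]@np.asarray(p,float)+W[:3,3];s=np.array([c[0],-c[1]])/-c[2];s=s*(1+pic["k1"]*(s@s))
    return np.array([K[0,0]*s[0]+K[0,2],K[1,1]*s[1]+K[1,2]])
def tri(p1,u1,p2,u2):
    A=[];b=[]
    M=np.zeros((3,3));v=np.zeros(3)
    for p,u in((p1,u1),(p2,u2)):
        o,d=ray(p,u);d/=np.linalg.norm(d);P=np.eye(3)-np.outer(d,d);M+=P;v+=P@o
    x=np.linalg.solve(M,v)
    return x
def save(pic,n,crop=None,scale=1):
    im=cv2.cvtColor(pic["pixels"],cv2.COLOR_RGB2BGR)
    if crop: im=im[crop[1]:crop[3],crop[0]:crop[2]]
    if scale!=1: im=cv2.resize(im,None,fx=scale,fy=scale,interpolation=cv2.INTER_CUBIC)
    cv2.imwrite("pics/"+n,im)
E
python3 - <<'E'
from h import *
np.set_printoptions(precision=3,suppress=True)
s=manip.get_state();print(s["position"],s["orientation"],s["gripper_width"])
T=manip.read_camera("top");S=manip.read_camera("scene")
save(T,"top0.png");save(S,"scene0.png")
for n,p in(("top",T),("scene",S)):
    o,_=ray(p,(280,210));print(n,o,p["k1"],p["camera_matrix"][0][0])
for q in "weight press_block caul_plate panel weight_stand block_cradle plate_cradle drying_rack wax_jar bottle_small".split():
    print(q)
    for n,p in(("T",T),("S",S)):
        print("  ",n,[(np.round(r["point"]).tolist(),round(r["confidence"],2)) for r in manip.landmark_of(q,p)],[(np.round(r["point"]).tolist(),int(r["mask"].sum()),round(r["confidence"],2)) for r in manip.cut_out(q,p)])
E
```

```text
[0.321 0.65  0.238] [[-0.897  0.443 -0.001]
 [ 0.443  0.897 -0.002]
 [-0.    -0.002 -1.   ]] 1.0054983483681839
top [ 0.45  -0.006  1.387] -0.1329114058180769 507.4179158177392
scene [ 0.051 -0.793  0.49 ] -0.06898369721793354 391.8252092690484
weight
   T [([285.0, 227.0], 0.57), ([298.0, 155.0], 0.18)] [([283.0, 228.0], 271, 0.52)]
   S [([262.0, 213.0], 0.68)] [([263.0, 203.0], 419, 0.89)]
press_block
   T [([280.0, 227.0], 0.69), ([285.0, 232.0], 0.21)] [([279.0, 238.0], 280, 0.53), ([246.0, 155.0], 390, 0.42)]
   S [([258.0, 223.0], 0.81), ([304.0, 207.0], 0.24)] [([256.0, 220.0], 368, 0.82)]
caul_plate
   T [([193.0, 174.0], 0.68), ([359.0, 170.0], 0.64), ([286.0, 228.0], 0.57)] [([360.0, 171.0], 387, 0.94), ([276.0, 242.0], 357, 0.93), ([193.0, 172.0], 484, 0.88)]
   S [([366.0, 263.0], 0.81), ([263.0, 231.0], 0.77), ([266.0, 194.0], 0.54)] [([368.0, 260.0], 440, 0.88), ([260.0, 230.0], 438, 0.87), ([264.0, 191.0], 196, 0.58)]
panel
   T [([283.0, 224.0], 0.65)] [([288.0, 206.0], 300, 0.94), ([284.0, 230.0], 277, 0.36)]
   S [([265.0, 235.0], 0.88), ([300.0, 207.0], 0.3)] [([2
[... 281 characters left out ...]
406.0, 224.0], 949, 0.78)]
   S [([356.0, 311.0], 0.82)] [([354.0, 301.0], 723, 0.85), ([208.0, 185.0], 611, 0.64)]
plate_cradle
   T [] [([196.0, 230.0], 1481, 0.8)]
   S [([220.0, 207.0], 0.82)] [([222.0, 205.0], 585, 0.73), ([262.0, 228.0], 501, 0.24)]
drying_rack
   T [([242.0, 157.0], 0.74), ([139.0, 220.0], 0.64)] [([137.0, 220.0], 2012, 0.97)]
   S [([208.0, 187.0], 0.94)] [([210.0, 184.0], 601, 0.98)]
wax_jar
   T [([242.0, 159.0], 0.9)] [([246.0, 155.0], 367, 0.64)]
   S [([302.0, 207.0], 0.54)] [([299.0, 199.0], 352, 0.67)]
bottle_small
   T [([300.0, 153.0], 0.78)] [([298.0, 156.0], 239, 0.76)]
   S [([337.0, 227.0], 0.92)] [([338.0, 209.0], 628, 0.84), ([302.0, 200.0], 357, 0.7)]
```

```bash
python3 - <<'E'
import cv2
a=cv2.imread("pics/top0.png")[120:300,90:450];cv2.imwrite("pics/top0c.png",cv2.resize(a,None,fx=2.2,fy=2.2,interpolation=cv2.INTER_CUBIC))
a=cv2.imread("pics/scene0.png")[150:340,170:430];cv2.imwrite("pics/scene0c.png",cv2.resize(a,None,fx=3,fy=3,interpolation=cv2.INTER_CUBIC))
E
```

```text
(no output)
```

View pics/top0c.png

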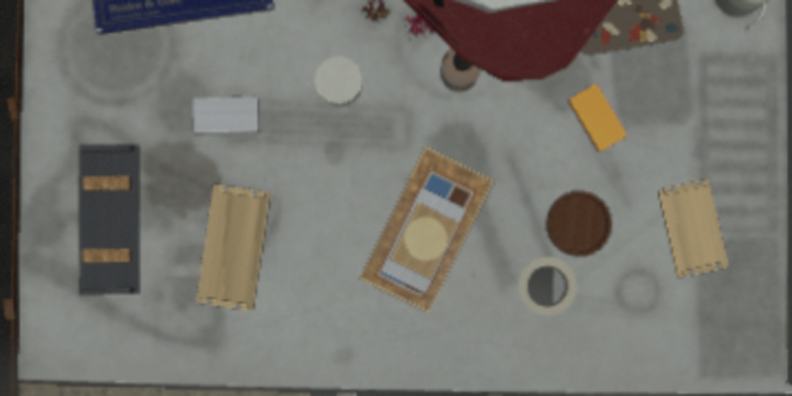

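View pics/scene0c.png

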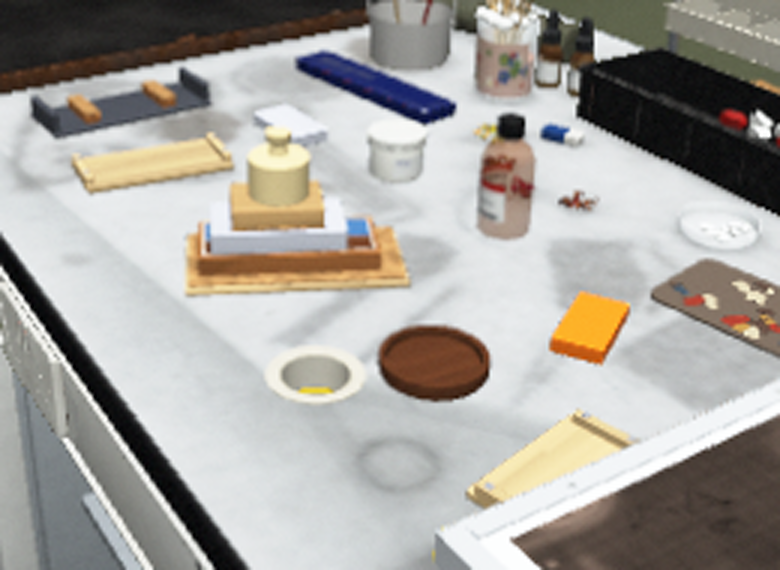

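The top view shows these things (full-image pixels):
- stack at (284,228)
- round stand (354,220)
- short cradle (405,224)
- long cradle (196,231)
- rack (139,220)

Look-alikes for the plate are the small white one (193,172), the orange one (361,173) and the plate in the stack (276,242). The stack's plate is the largest of the non-orange ones, so that is the one to take. The cream bowl at (338,250) is not the stand.

Next I'll fit models to the masks in both views.

```bash
cat > fit.py <<'E'
from h import *
from scipy.optimize import minimize
def box(w,l,z0,z1): return np.array([[x,y,z] for x in(-w/2,w/2) for y in(-l/2,l/2) for z in(z0,z1)])
def cyl(d,z0,z1): 
    a=np.linspace(0,2*np.pi,40);return np.array([[d/2*np.cos(t),d/2*np.sin(t),z] for t in a for z in(z0,z1)])
M={"weight":[cyl(50,0,41),cyl(20,41,59)],"press_block":[box(54,76,0,20)],"caul_plate":[box(60,112,0,20)],"panel":[box(66,150,0,18)],
"weight_stand":[cyl(82,0,14)],"block_cradle":[box(66,112,0,8),box(66,8,0,16)+[0,52,0],box(66,8,0,16)-[0,52,0]],
"plate_cradle":[box(72,148,0,8),box(72,8,0,16)+[0,70,0],box(72,8,0,16)-[0,70,0]],
"drying_rack":[box(78,186,0,6),box(78,8,0,26)+[0,89,0],box(78,8,0,26)-[0,89,0]],"wax_jar":[cyl(59,0,46)],"bottle_small":[cyl(48,0,80),cyl(25,80,108)]}
def hulls(name,p,pic,k=1):
    c,s=np.cos(p[3]),np.sin(p[3]);R=np.array([[c,-s,0],[s,c,0],[0,0,1]])
    return [cv2.convexHull(np.float32([(proj(pic,R@(v/1000)+p[:3])+.5)*k-.5 for v in part])) for part in M[name]]
def rend(name,p,pic,roi,k=4):
    u0,v0,u1,v1=roi;im=np.zeros(((v1-v0)*k,(u1-u0)*k),np.uint8)
    for h in hulls(name,p,pic,k):cv2.fillConvexPoly(im,np.round((h-[u0*k,v0*k])*16).astype(np.int32),255,shift=4)
    return cv2.resize(im,(u1-u0,v1-v0),interpolation=cv2.INTER_AREA)/255.
def fit(name,obs,p0,fixz=None,yaw=True):
    """obs: list of (pic,mask)"""
    rois=[]
    for pic,m in obs:
        v,u=np.nonzero(m);rois.append((max(u.min()-15,0),max(v.min()-15,0),min(u.max()+15,560),min(v.max()+15,420)))
    def full(q): return np.array([q[0]/1000,q[1]/1000,q[2]/1000 if fixz is None else fixz,q[3]/50 if yaw else 0])
    def cost(q):
        p=full(q);e=0
        for (pic,m),r in zip(obs,rois):
            a=rend(name,p,pic,r);b=m[r[1]:r[3],r[0]:r[2]].astype(float)
            e+=np.abs(a-b).sum()/b.sum()
        return e/len(obs)
    q=np.array([p0[0]*1000,p0[1]*1000,p0[2]*1000,p0[3]*50])
    for st in(8,3):
        S=np.vstack([q]+[q+st*np.eye(4)[i] for i in range(4)])
        r=minimize(cost,q,method="Nelder-Mead",options=dict(initial_simplex=S,maxiter=400,xatol=.02,fatol=1e-4));q=r.x
    return full(q),r.fun
def best(q,pic,near=None,tol=25):
    c=[r for r in manip.cut_out(q,pic) if near is None or np.hypot(*(np.array(r["point"])-near))<tol]
    return c[0]["mask"] if c else None
def move(st,pos,yv):
    """shift in tool axes + turn to reach pos with tool y along angle yv (mod pi)"""
    R=np.array(st["orientation"]);d=R.T@(np.array(pos)-st["position"])
    cur=np.arctan2(R[1,1],R[0,1]);t=-(yv-cur);t=(t+np.pi/2)%np.pi-np.pi/2
    return np.round(d,4),round(t,3)
E
python3 - <<'E'
from fit import *
np.set_printoptions(precision=4,suppress=True)
T=manip.read_camera("top");S=manip.read_camera("scene")
nr={"weight":((284,228),(263,203)),"weight_stand":((354,220),(315,271)),"block_cradle":((405,224),(354,301)),"plate_cradle":((196,230),(222,205)),"drying_rack":((138,220),(210,184)),"wax_jar":((245,156),(300,200)),"bottle_small":((298,155),(338,210))}
oT=cv2.cvtColor(T["pixels"],cv2.COLOR_RGB2BGR);oT=cv2.resize(oT,None,fx=3,fy=3);oS=cv2.resize(cv2.cvtColor(S["pixels"],cv2.COLOR_RGB2BGR),None,fx=3,fy=3)
for n,(a,b) in nr.items():
    mT=best(n,T,a);mS=best(n,S,b);z=.07 if n=="weight" else 0
    x=atz(T,a,z+.01);yaw=0.
    if n in("block_cradle","plate_cradle","drying_rack"):
        v,u=np.nonzero(mT);P=np.array([atz(T,(i,j),.01)[:2] for i,j in zip(u,v)]);w,V=np.linalg.eigh(np.cov(P.T));yaw=np.arctan2(V[1,1],V[0,1])-np.pi/2
        yaw=(yaw+np.pi/2)%np.pi-np.pi/2
    p0=[x[0],x[1],z,yaw];yw=n in("block_cradle","plate_cradle","drying_rack")
    r=[fit(n,[(T,mT)],p0,z if n!="weight" else .068,yw)]
    if n not in("block_cradle",): 
        r+=[fit(n,[(S,mS)],p0,z if n!="weight" else .068,yw),fit(n,[(T,mT),(S,mS)],p0,None,yw)]
    for q in r: print(n,q[0],round(q[1],3))
    for im,pic in((oT,T),(oS,S)):
        for h in hulls(n,r[-1][0],pic,3): cv2.polylines(im,[np.round(h).astype(np.int32)],True,(0,0,255),1)
cv2.imwrite("pics/oT.png",oT[360:900,300:1100]);cv2.imwrite("pics/oS.png",oS[450:1000,500:1290])
E
```

```text
weight [ 0.4652 -0.031   0.068   0.    ] 0.07
weight [ 0.4689 -0.0248  0.068   0.    ] 0.153
weight [ 0.4657 -0.0309  0.0717  0.    ] 0.116
weight_stand [ 0.4889 -0.2221  0.      0.    ] 0.036
weight_stand [ 0.4925 -0.2175  0.      0.    ] 0.049
weight_stand [ 0.489  -0.2215  0.0036  0.    ] 0.047
block_cradle [ 0.486  -0.366   0.     -1.3157] 0.08
plate_cradle [0.452  0.2067 0.     1.4536] 0.045
plate_cradle [0.4581 0.2139 0.     1.442 ] 0.197
plate_cradle [0.4523 0.206  0.0042 1.4583] 0.133
drying_rack [ 0.4844  0.365   0.     -1.54  ] 0.043
drying_rack [ 0.4919  0.3769  0.     -1.557 ] 0.322
drying_rack [ 0.4838  0.3637  0.0053 -1.5362] 0.195
wax_jar [0.6596 0.0775 0.     0.    ] 0.225
wax_jar [0.6648 0.0885 0.     0.    ] 0.175
wax_jar [0.6589 0.0793 0.0037 0.    ] 0.214
bottle_small [ 0.6702 -0.0681  0.      0.    ] 0.615
bottle_small [ 0.6798 -0.0641  0.      0.    ] 0.063
bottle_small [ 0.6757 -0.069   0.0028  0.    ] 0.35
```

View pics/oT.png

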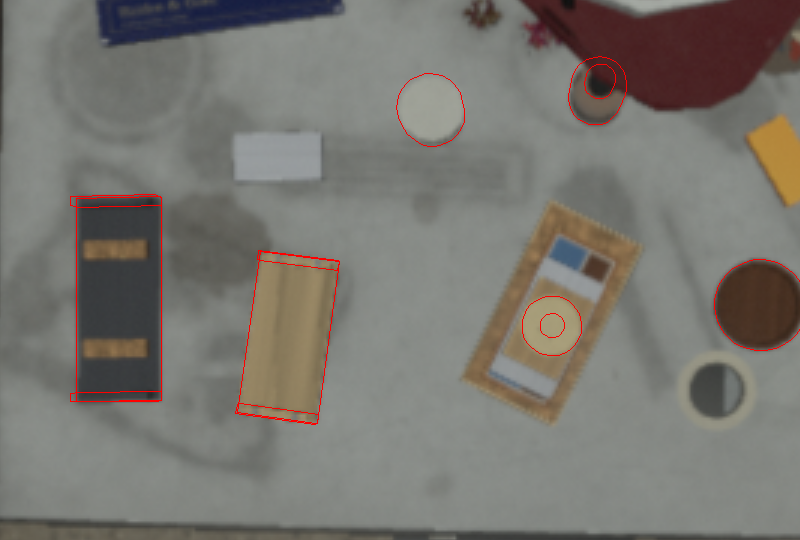

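View pics/oS.png

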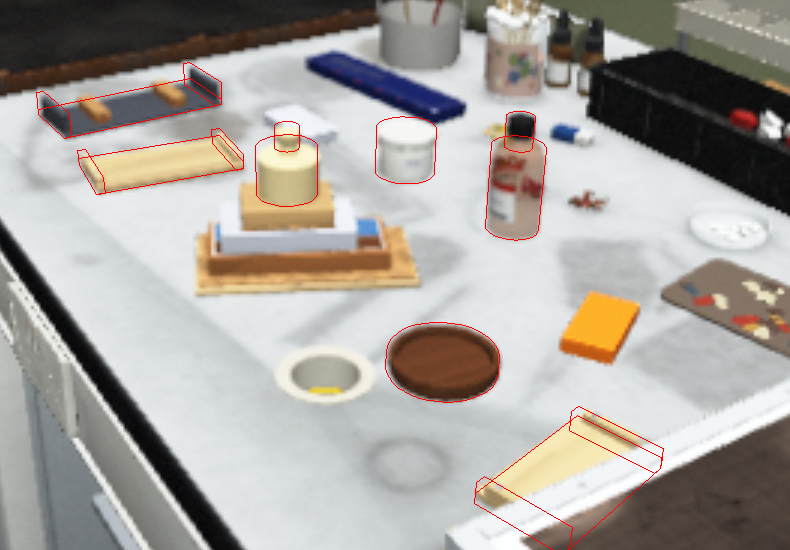

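The top fits follow the outlines, and measured heights run a uniform 4 mm high. Allowing for that, the weight's underside is at 0.068 m, which agrees with the stack heights. The two views differ by about 4 mm in xy, so I'll take the midpoint. The rack stops are narrower than I modelled, so I'll refit that.

```bash
python3 - <<'E'
from fit import *
np.set_printoptions(precision=4,suppress=True)
M["drying_rack"]=[box(78,186,0,6)]
T=manip.read_camera("top");m=best("drying_rack",T,(138,220))
print(fit("drying_rack",[(T,m)],[.484,.365,0,-1.54],0.))
s=manip.get_state();y=np.radians(60)
print(move(s,[.467,-.028,.2],y))
E
```

```text
(array([ 0.4858,  0.3647,  0.    , -1.5361]), np.float64(0.03456767322313541))
(array([-0.4311, -0.5433,  0.0393]), np.float64(0.065))
```

```bash
python3 -m jog '[[-0.022,-0.027,0.002,0.01,1],[-0.043,-0.054,0.004,0.02,1],[-0.065,-0.081,0.006,0.03,1],[-0.086,-0.109,0.008,0.04,1],[-0.108,-0.136,0.01,0.05,1],[-0.13,-0.163,0.012,0.06,1],[-0.151,-0.19,0.014,0.065,1],[-0.173,-0.217,0.016,0.065,1],[-0.194,-0.244,0.018,0.065,1],[-0.216,-0.272,0.02,0.065,1]]' 60 && python3 -m jog '[[-0.022,-0.028,0.002,0,1],[-0.044,-0.055,0.004,0,1],[-0.066,-0.083,0.006,0,1],[-0.088,-0.11,0.008,0,1],[-0.11,-0.138,0.01,0,1],[-0.13,-0.165,0.012,0,1],[-0.152,-0.192,0.014,0,1],[-0.174,-0.22,0.016,0,1],[-0.195,-0.245,0.018,0,1],[-0.2,-0.255,0.019,0,1]]'
python3 - <<'E'
from fit import *
s=manip.get_state();print(s["position"],move(s,[.467,-.028,.087],np.radians(60)))
E
```

```text
t: 3.83
position: [0.3944, 0.3092, 0.2195]
orientation: [[-0.866, 0.5, 0.001], [0.5, 0.866, 0.001], [-0.0, 0.001, -1.0]]
contact_force: [1.3, 0.3, 0.5]
gripper_width: 0.998
gripper_force: 0.0
t: 4.67
position: [0.4407, -0.0147, 0.2005]
orientation: [[-0.864, 0.504, 0.001], [0.504, 0.864, -0.001], [-0.002, -0.0, -1.0]]
contact_force: [-0.1, 1.0, -0.1]
gripper_width: 1.002
gripper_force: 0.0
[ 0.44072525 -0.01471594  0.2004736 ] (array([-0.0292,  0.0018,  0.1135]), np.float64(-0.005))
```

```bash
python3 -m jog '[[-0.015,0.001,0.01,0,1],[-0.029,0.002,0.025,0,1],[-0.029,0.002,0.05,0,1],[-0.029,0.002,0.075,0,1],[-0.029,0.002,0.095,0,1],[-0.029,0.002,0.105,0,1],[-0.029,0.002,0.11,0,1],[-0.029,0.002,0.1135,0,1],[-0.029,0.002,0.1135,0,1],[-0.029,0.002,0.1135,0,1]]' && python3 - <<'E'
from fit import *
T=manip.read_camera("top");S=manip.read_camera("scene");s=manip.get_state();print(s["position"])
a=cv2.resize(S["pixels"][150:270,200:340],None,fx=4,fy=4,interpolation=cv2.INTER_CUBIC);
b=cv2.resize(T["pixels"][180:280,240:330],None,fx=4.8,fy=4.8,interpolation=cv2.INTER_CUBIC)
b=cv2.resize(b,(240,480) if 0 else (240,267));c=np.zeros((480,800,3),np.uint8);c[:,:560]=a;c[:267,560:]=b
cv2.imwrite("pics/g1.png",c[:,:,::-1])
E
```

```text
t: 5.5
position: [0.4664, -0.0231, 0.0873]
orientation: [[-0.866, 0.5, 0.001], [0.5, 0.866, 0.0], [-0.001, 0.0, -1.0]]
contact_force: [-0.6, 0.5, -0.3]
gripper_width: 1.004
gripper_force: 0.0
[ 0.46651055 -0.02309947  0.08755253]
```

View pics/g1.png

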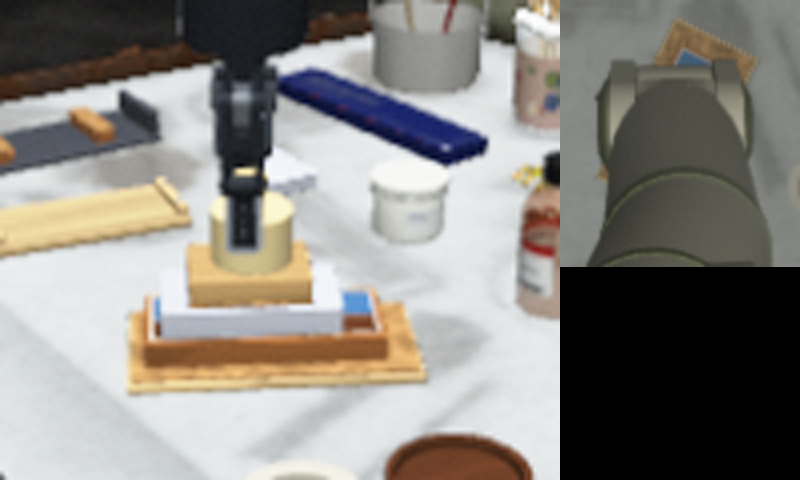

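The fingers straddle the weight's body, with the near finger about 3 px (crop) left of its axis. I'll correct by the 5 mm residual, then close and lift.

```bash
python3 -m jog '[[-0.003,-0.004,0,0,1],[-0.003,-0.004,0,0,0],[-0.003,-0.004,0,0,-1],[-0.003,-0.004,0,0,-1],[-0.003,-0.004,0,0,-1],[-0.003,-0.004,0,0,-1],[-0.003,-0.004,0,0,-1],[-0.003,-0.004,0,0,-1]]' 60 && python3 -m jog '[[0,0,0,0,-1],[0,0,-0.01,0,-1],[0,0,-0.03,0,-1],[0,0,-0.06,0,-1],[0,0,-0.09,0,-1],[0,0,-0.11,0,-1],[0,0,-0.115,0,-1],[0,0,-0.115,0,-1]]'
python3 - <<'E'
from fit import *
np.set_printoptions(precision=4,suppress=True)
S=manip.read_camera("scene");s=manip.get_state();print(s["position"],s["gripper_width"])
m=best("weight",S)
p=s["position"]
print(move(s,[.4905,-.2195,.2],np.radians(60)))
a=cv2.resize(S["pixels"][100:260,180:340],None,fx=3.5,fy=3.5,interpolation=cv2.INTER_CUBIC);cv2.imwrite("pics/g2.png",a[:,:,::-1])
E
```

```text
t: 6.27
position: [0.4666, -0.0283, 0.0874]
orientation: [[-0.866, 0.501, 0.001], [0.501, 0.866, -0.0], [-0.001, 0.0, -1.0]]
contact_force: [-2.1, -1.2, 11.3]
gripper_width: 0.554
gripper_force: 59.8
t: 6.93
position: [0.4669, -0.028, 0.2026]
orientation: [[-0.866, 0.5, 0.002], [0.5, 0.866, 0.0], [-0.002, 0.001, -1.0]]
contact_force: [0.7, 0.5, -6.5]
gripper_width: 0.55
gripper_force: 63.7
[ 0.4663 -0.028   0.2014] 0.5495891640527792
(array([-0.1167, -0.1537,  0.0014]), np.float64(0.0))
```

View pics/g2.png

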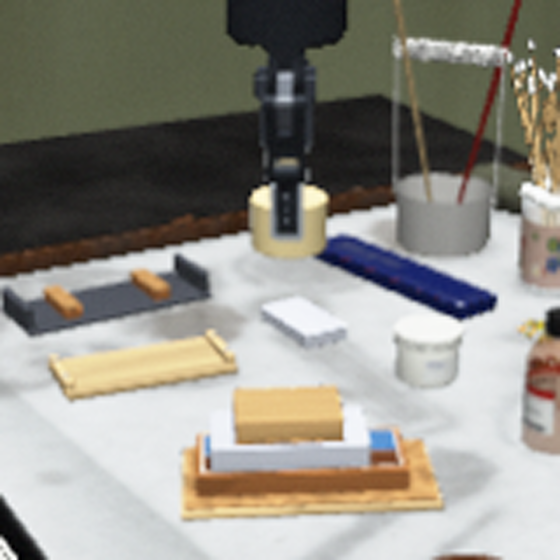

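The weight hangs upright, centred in the jaws. Now over to the stand.

```bash
python3 -m jog '[[-0.008,-0.01,0,0,-1],[-0.023,-0.031,0,0,-1],[-0.041,-0.054,0,0,-1],[-0.058,-0.077,0,0,-1],[-0.076,-0.1,0,0,-1],[-0.093,-0.123,0,0,-1],[-0.108,-0.142,0,0,-1],[-0.117,-0.154,0,0,-1],[-0.117,-0.154,0,0,-1],[-0.117,-0.154,0,0,-1]]' && python3 -m jog '[[0,0,0.02,0,-1],[0,0,0.05,0,-1],[0,0,0.08,0,-1],[0,0,0.11,0,-1],[0,0,0.135,0,-1],[0,0,0.15,0,-1],[0,0,0.155,0,-1],[0,0,0.155,0,-1]]'
python3 - <<'E'
from fit import *
np.set_printoptions(precision=4,suppress=True)
S=manip.read_camera("scene");s=manip.get_state();print(s["position"],move(s,[.4905,-.2195,.0255],np.radians(60)))
for q in ("weight_stand","weight"): print(q,[(r["point"],r["confidence"]) for r in manip.landmark_of(q,S)][:2])
print(proj(S,[s["position"][0],s["position"][1],s["position"][2]-.019]))
a=cv2.resize(S["pixels"][150:310,240:400],None,fx=3.5,fy=3.5,interpolation=cv2.INTER_CUBIC);cv2.imwrite("pics/g3.png",a[:,:,::-1])
E
```

```text
t: 7.87
position: [0.4898, -0.2205, 0.1995]
orientation: [[-0.865, 0.502, -0.004], [0.502, 0.865, 0.001], [0.004, -0.001, -1.0]]
contact_force: [0.2, 1.4, -6.4]
gripper_width: 0.55
gripper_force: 63.6
t: 8.53
position: [0.49, -0.2185, 0.0448]
orientation: [[-0.867, 0.499, -0.004], [0.499, 0.867, 0.002], [0.004, -0.0, -1.0]]
contact_force: [0.6, 0.1, -6.5]
gripper_width: 0.553
gripper_force: 63.7
[ 0.4906 -0.219   0.0461] (array([-0.0002, -0.0004,  0.0206]), np.float64(0.001))
weight_stand [([319.0, 274.6], 0.92)]
weight [([314.5, 259.6], 0.75)]
[314.0057 262.5846]
```

View pics/g3.png

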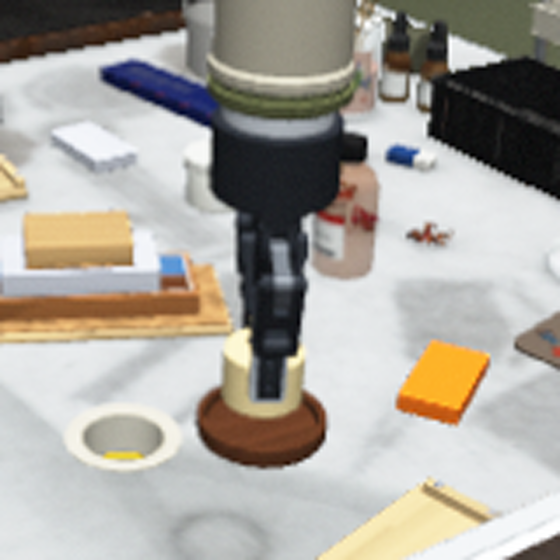

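It sits centred over the saucer (crop 262,420). Lower, release, lift.

```bash
python3 -m jog '[[0,0,0.008,0,-1],[0,0,0.015,0,-1],[0,0,0.018,0,-1],[0,0,0.02,0,-1],[0,0,0.02,0,-1],[0,0,0.02,0,-1]]' && python3 -m jog '[[0,0,0,0,0.3],[0,0,0,0,0.6],[0,0,0,0,1],[0,0,0,0,1],[0,0,-0.01,0,1],[0,0,-0.04,0,1],[0,0,-0.08,0,1],[0,0,-0.12,0,1],[0,0,-0.16,0,1],[0,0,-0.16,0,1]]' && python3 -m jog '[[0.03,0.03,0,0,1],[0.06,0.07,0,0,1],[0.09,0.11,0,0,1],[0.12,0.15,0,0,1],[0.14,0.19,0,0,1],[0.16,0.23,0,0,1],[0.18,0.27,0,0,1],[0.195,0.3,0,0,1],[0.2,0.32,0,0,1],[0.2,0.32,0,0,1]]'
python3 - <<'E'
from fit import *
np.set_printoptions(precision=4,suppress=True)
T=manip.read_camera("top");S=manip.read_camera("scene")
print(manip.get_state()["position"])
print([r["point"] for r in manip.cut_out("weight",T)],[r["point"] for r in manip.cut_out("weight",S)])
mT=best("weight",T,(354,220));mS=best("weight",S,(315,262))
for pic,m in((T,mT),(S,mS)): 
    if m is not None: print("weight",fit("weight",[(pic,m)],[.49,-.22,.006,0],.006,False))
print([(r["point"],r["mask"].sum(),r["confidence"]) for r in manip.cut_out("press_block",T)],[(r["point"],r["mask"].sum(),r["confidence"]) for r in manip.cut_out("press_block",S)])
mT=best("press_block",T,(284,228));mS=best("press_block",S,(258,215))
for o in([(T,mT)],[(S,mS)],[(T,mT),(S,mS)]):
    if o[0][1] is not None and o[-1][1] is not None: print("block",fit("press_block",o,[.466,-.03,.048,-2.1],None if len(o)>1 else .048))
a=cv2.resize(T["pixels"][170:290,230:440],None,fx=3.8,fy=3.8,interpolation=cv2.INTER_CUBIC);cv2.imwrite("pics/g4.png",a[:,:,::-1])
E
```

```text
t: 9.18
position: [0.4909, -0.22, 0.0267]
orientation: [[-0.866, 0.5, -0.0], [0.5, 0.866, 0.0], [0.0, -0.0, -1.0]]
contact_force: [-0.2, -0.5, -6.6]
gripper_width: 0.55
gripper_force: 63.6
t: 10.02
position: [0.4936, -0.2213, 0.1945]
orientation: [[-0.866, 0.501, 0.01], [0.501, 0.866, -0.003], [-0.011, 0.002, -1.0]]
contact_force: [0.6, -0.1, 1.1]
gripper_width: 0.999
gripper_force: 0.0
t: 10.85
position: [0.4785, 0.1655, 0.1877]
orientation: [[-0.87, 0.493, 0.003], [0.493, 0.87, 0.004], [-0.0, 0.005, -1.0]]
contact_force: [1.1, 0.3, 0.7]
gripper_width: 1.0
gripper_force: 0.0
[0.4777 0.1597 0.1873]
[[354.7, 222.9]] [[316.8, 262.2]]
weight (array([ 0.4917, -0.2201,  0.006 ,  0.    ]), np.float64(0.06957813428401664))
weight (array([ 0.4931, -0.219 ,  0.006 ,  0.    ]), np.float64(0.16914081996434938))
[([283.4, 227.1], np.int64(632), 0.75)] [([261.5, 218.3], np.int64(509), 0.62)]
block (array([ 0.4654, -0.0294,  0.048 , -2.0169]), np.float64(0.05381608339538348))
block (array([ 0.4685, -0.0257,  0.048 , -2.0399]), np.float64(0.0766516429754613))
block (array([ 0.4654, -0.0289,  0.0505, -2.0255]), np.float64(0.07205066802031052))
```

View pics/g4.png

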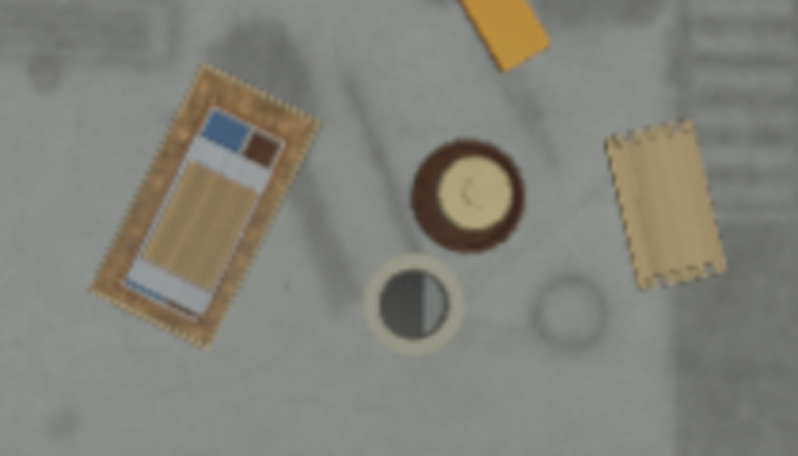

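The weight stands within about 3 mm of the saucer's centre. The off-centre look in the top view is just its height. The block is clear to see, its direction about 64° across. Go back over it.

```bash
python3 - <<'E'
from fit import *
s=manip.get_state();print(s["position"],move(s,[.466,-.0285,.12],1.12))
E
```

```text
[0.47787866 0.15595539 0.18693029] (array([-0.0823, -0.1655,  0.067 ]), np.float64(-0.075))
```

```bash
python3 -m jog '[[-0.01,-0.02,0,-0.02,1],[-0.025,-0.05,0.01,-0.04,1],[-0.042,-0.085,0.02,-0.075,1],[-0.059,-0.12,0.035,-0.075,1],[-0.073,-0.148,0.05,-0.075,1],[-0.0823,-0.1655,0.06,-0.075,1],[-0.0823,-0.1655,0.067,-0.075,1],[-0.0823,-0.1655,0.067,-0.075,1],[-0.0823,-0.1655,0.067,-0.075,1]]' && python3 - <<'E'
from fit import *
s=manip.get_state();print(s["position"],move(s,[.466,-.0285,.056],1.12))
E
```

```text
t: 12.1
position: [0.4663, -0.027, 0.1197]
orientation: [[-0.901, 0.434, -0.001], [0.434, 0.901, 0.0], [0.001, 0.0, -1.0]]
contact_force: [0.3, 0.2, 0.3]
gripper_width: 1.001
gripper_force: 0.0
[ 0.46627751 -0.02703833  0.11967864] (array([-0.0004, -0.0014,  0.0637]), np.float64(0.002))
```

```bash
python3 -m jog '[[0,-0.0015,0.02,0,1],[0,-0.0015,0.04,0,1],[0,-0.0015,0.055,0,1],[0,-0.0015,0.061,0,1],[0,-0.0015,0.0635,0,1],[0,-0.0015,0.0635,0,1]]' && python3 -m jog '[[0,0,0,0,0],[0,0,0,0,-1],[0,0,0,0,-1],[0,0,0,0,-1],[0,0,0,0,-1],[0,0,0,0,-1],[0,0,0,0,-1]]' 50 && python3 -m jog '[[0,0,-0.005,0,-1],[0,0,-0.02,0,-1],[0,0,-0.05,0,-1],[0,0,-0.08,0,-1],[0,0,-0.11,0,-1],[0,0,-0.12,0,-1],[0,0,-0.12,0,-1],[0,0,-0.12,0,-1]]'
python3 - <<'E'
from fit import *
np.set_printoptions(precision=4,suppress=True)
S=manip.read_camera("scene");s=manip.get_state();print(s["position"],move(s,[.486,-.366,.176],1.826))
a=cv2.resize(S["pixels"][100:260,180:340],None,fx=3.5,fy=3.5,interpolation=cv2.INTER_CUBIC);cv2.imwrite("pics/g5.png",a[:,:,::-1])
E
```

```text
t: 12.6
position: [0.4658, -0.0278, 0.0564]
orientation: [[-0.902, 0.433, -0.0], [0.433, 0.902, 0.0], [0.0, 0.0, -1.0]]
contact_force: [-0.3, -0.4, -0.0]
gripper_width: 0.998
gripper_force: 0.0
t: 13.18
position: [0.4661, -0.0285, 0.0573]
orientation: [[-0.901, 0.434, 0.002], [0.434, 0.901, 0.0], [-0.001, 0.001, -1.0]]
contact_force: [-0.3, 0.6, 8.3]
gripper_width: 0.619
gripper_force: 51.6
t: 13.85
position: [0.4658, -0.0287, 0.177]
orientation: [[-0.901, 0.434, 0.002], [0.434, 0.901, 0.0], [-0.002, 0.001, -1.0]]
contact_force: [-0.0, -0.1, -1.4]
gripper_width: 0.619
gripper_force: 53.2
[ 0.4653 -0.0287  0.1761] (array([-0.165 , -0.2949,  0.0001]), np.float64(-0.704))
```

View pics/g5.png

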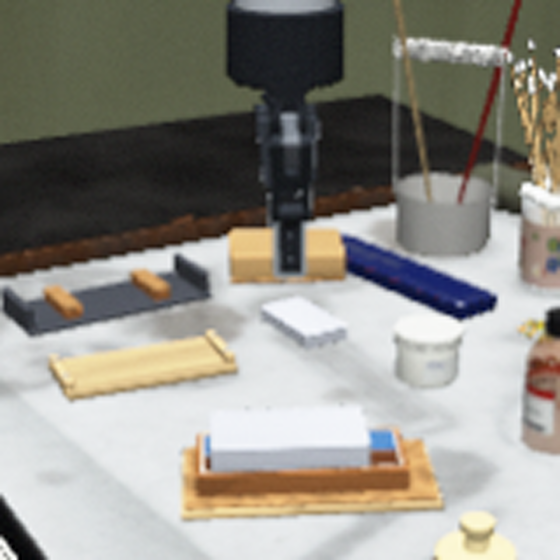

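The block is held level and centred. Before going to the short cradle I'll check the white framed thing seen near it in the scene view.

```bash
python3 - <<'E'
import cv2
a=cv2.imread("pics/top0.png")[60:360,330:560];b=cv2.imread("pics/scene0.png")[200:420,260:560]
import numpy as np
a=cv2.resize(a,(368,480));b=cv2.resize(b,(432,317));c=np.zeros((480,800,3),np.uint8);c[:,:368]=a;c[:317,368:]=b;cv2.imwrite("pics/v.png",c)
E
```

```text
(no output)
```

View pics/v.png

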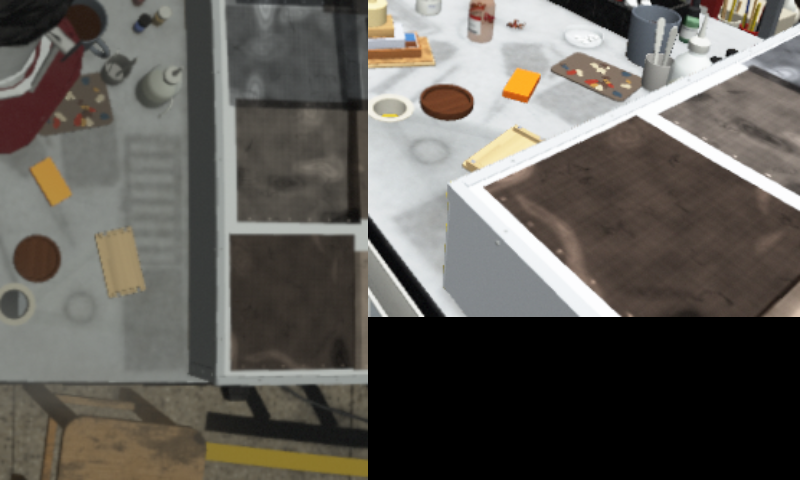

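It is a raised cabinet: its near wall is at y≈-0.47 and it stands about 0.13 m high. The open fingers reach y≈-0.42 at the cradle, so there is room. Proceed.

```bash
python3 -m jog '[[-0.008,-0.015,0,-0.05,-1],[-0.023,-0.042,0,-0.15,-1],[-0.042,-0.075,0,-0.26,-1],[-0.061,-0.109,0,-0.37,-1],[-0.08,-0.143,0,-0.48,-1],[-0.099,-0.177,0,-0.59,-1],[-0.118,-0.211,0,-0.704,-1],[-0.137,-0.245,0,-0.704,-1],[-0.154,-0.275,0,-0.704,-1],[-0.165,-0.295,0,-0.704,-1]]' && python3 -m jog '[[0,0,0,0,-1],[0,0,0.02,0,-1],[0,0,0.05,0,-1],[0,0,0.08,0,-1],[0,0,0.1,0,-1],[0,0,0.1,0,-1],[0,0,0.1,0,-1]]' && python3 - <<'E'
from fit import *
s=manip.get_state();print(s["position"],move(s,[.486,-.366,.0175],1.826))
E
```

```text
t: 14.73
position: [0.4848, -0.3699, 0.174]
orientation: [[-0.968, -0.249, -0.002], [-0.249, 0.968, 0.001], [0.002, 0.001, -1.0]]
contact_force: [-0.2, -0.1, -0.3]
gripper_width: 0.622
gripper_force: 53.2
t: 15.32
position: [0.4854, -0.3647, 0.0743]
orientation: [[-0.967, -0.253, -0.004], [-0.253, 0.967, 0.003], [0.003, 0.004, -1.0]]
contact_force: [0.6, -0.8, -0.7]
gripper_width: 0.618
gripper_force: 53.1
[ 0.48539125 -0.36471732  0.07433796] (array([-0.0004, -0.0016,  0.0568]), np.float64(0.001))
```

```bash
python3 -m jog '[[0,-0.0015,0.02,0,-1],[0,-0.0015,0.04,0,-1],[0,-0.0015,0.05,0,-1],[0,-0.0015,0.055,0,-1],[0,-0.0015,0.057,0,-1],[0,-0.0015,0.057,0,-1],[0,-0.0015,0.057,0,-1]]' && python3 -m jog '[[0,0,0,0,-0.1],[0,0,0,0,0.4],[0,0,0,0,0.8],[0,0,0,0,1],[0,0,0,0,1],[0,0,-0.01,0,1],[0,0,-0.04,0,1],[0,0,-0.08,0,1],[0,0,-0.12,0,1],[0,0,-0.15,0,1]]'
python3 - <<'E'
from fit import *
s=manip.get_state();print(s["position"],move(s,[.466,.13,.18],1.12))
E
```

```text
t: 15.9
position: [0.4872, -0.3677, 0.0202]
orientation: [[-0.968, -0.252, 0.001], [-0.252, 0.968, -0.001], [-0.001, -0.001, -1.0]]
contact_force: [0.1, -0.2, -1.1]
gripper_width: 0.619
gripper_force: 53.2
t: 16.73
position: [0.487, -0.3676, 0.173]
orientation: [[-0.968, -0.253, 0.002], [-0.253, 0.968, -0.001], [-0.001, -0.001, -1.0]]
contact_force: [0.9, -0.1, 0.1]
gripper_width: 1.002
gripper_force: 0.0
[ 0.48700246 -0.36763235  0.1729783 ] (array([-0.1054,  0.4868, -0.0076]), np.float64(0.706))
```

```bash
python3 -m jog '[[-0.008,0.036,-0.01,0.1,1],[-0.016,0.073,-0.01,0.2,1],[-0.024,0.11,-0.01,0.3,1],[-0.032,0.147,-0.01,0.4,1],[-0.04,0.184,-0.01,0.5,1],[-0.048,0.222,-0.01,0.6,1],[-0.056,0.26,-0.01,0.7,1],[-0.064,0.298,-0.01,0.706,1],[-0.072,0.335,-0.01,0.706,1],[-0.08,0.37,-0.01,0.706,1]]' && python3 -m jog '[[-0.01,0.035,0,0,1],[-0.02,0.07,0,0,1],[-0.03,0.1,0,0,1],[-0.03,0.12,0,0,1],[-0.03,0.12,0,0,1]]'
python3 - <<'E'
from fit import *
np.set_printoptions(precision=4,suppress=True)
T=manip.read_camera("top");S=manip.read_camera("scene")
print([(r["point"],r["mask"].sum(),r["confidence"]) for r in manip.cut_out("press_block",T)])
m=best("press_block",T,(406,224))
if m is not None: print("block",fit("press_block",[(T,m)],[.486,-.366,.008,-1.31],.008))
print([(r["point"],r["mask"].sum(),r["confidence"]) for r in manip.cut_out("caul_plate",T)],[(r["point"],r["mask"].sum(),r["confidence"]) for r in manip.cut_out("caul_plate",S)])
mT=best("caul_plate",T,(284,228),20);mS=best("caul_plate",S,(260,228),15)
for o in([(T,mT)],[(S,mS)],[(T,mT),(S,mS)]):
    if o[0][1] is not None and o[-1][1] is not None: print("plate",fit("caul_plate",o,[.466,-.03,.028,-2.05],None if len(o)>1 else .028))
s=manip.get_state();print(s["position"])
a=cv2.resize(T["pixels"][170:290,230:440],None,fx=3.8,fy=3.8,interpolation=cv2.INTER_CUBIC);cv2.imwrite("pics/g6.png",a[:,:,::-1])
E
```

```text
t: 17.57
position: [0.4702, 0.0129, 0.18]
orientation: [[-0.9, 0.435, 0.001], [0.435, 0.9, 0.0], [-0.0, 0.001, -1.0]]
contact_force: [1.2, 0.5, 0.0]
gripper_width: 0.997
gripper_force: 0.0
t: 17.98
position: [0.5521, 0.1108, 0.1799]
orientation: [[-0.902, 0.431, 0.002], [0.431, 0.902, 0.003], [-0.001, 0.004, -1.0]]
contact_force: [0.1, 0.9, -0.3]
gripper_width: 0.997
gripper_force: 0.0
[([406.7, 225.7], np.int64(569), 0.85)]
block (array([ 0.4858, -0.3693,  0.008 , -1.3071]), np.float64(0.09648850752954959))
[([284.0, 227.4], np.int64(934), 0.82), ([359.6, 170.3], np.int64(401), 0.82)] [([368.1, 259.2], np.int64(393), 0.88), ([264.3, 225.7], np.int64(828), 0.65)]
plate (array([ 0.4654, -0.0289,  0.028 , -2.009 ]), np.float64(0.061283956837553014))
plate (array([ 0.4689, -0.0237,  0.028 , -2.0102]), np.float64(0.056990622335890875))
plate (array([ 0.4657, -0.0289,  0.0311, -2.0167]), np.float64(0.06174956426001076))
[0.5497 0.1047 0.1796]
```

View pics/g6.png

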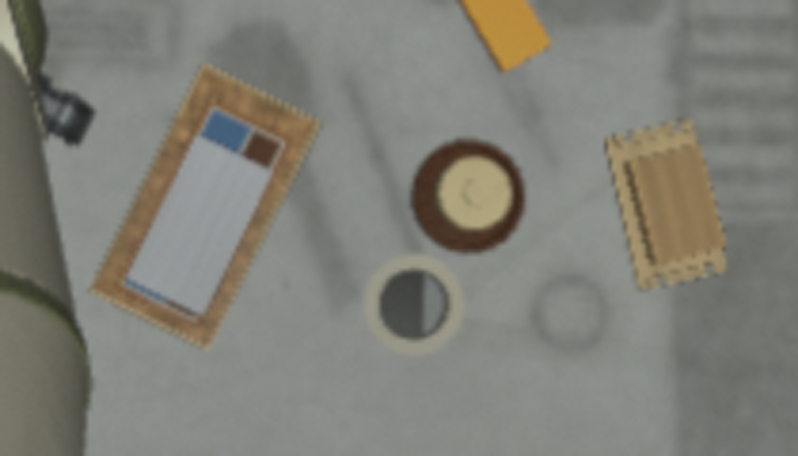

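The block lies in the short cradle, about 3 mm off by the fit, and the plate is now the top piece of the stack at (284,227). Next is the plate.

```bash
python3 - <<'E'
from fit import *
s=manip.get_state();print(s["position"],move(s,[.466,-.0285,.1],1.13))
E
```

```text
[0.54967511 0.10470082 0.17957733] (array([ 0.0171, -0.1564,  0.0796]), np.float64(-0.011))
```

```bash
python3 -m jog '[[0.002,-0.02,0,-0.011,1],[0.006,-0.055,0,-0.011,1],[0.01,-0.09,0.02,-0.011,1],[0.014,-0.125,0.04,-0.011,1],[0.017,-0.15,0.06,-0.011,1],[0.017,-0.156,0.075,-0.011,1],[0.017,-0.156,0.08,-0.011,1],[0.017,-0.156,0.08,-0.011,1],[0.017,-0.156,0.08,-0.011,1]]' && python3 - <<'E'
from fit import *
s=manip.get_state();print(s["position"],move(s,[.466,-.0285,.0365],1.13))
E
```

```text
t: 19.13
position: [0.4676, -0.0268, 0.0996]
orientation: [[-0.905, 0.425, 0.001], [0.425, 0.905, 0.0], [-0.0, 0.001, -1.0]]
contact_force: [-0.1, -0.2, 0.2]
gripper_width: 0.997
gripper_force: 0.0
[ 0.46757499 -0.02677009  0.09962321] (array([ 0.0007, -0.0023,  0.0631]), np.float64(0.001))
```

```bash
python3 -m jog '[[0,-0.002,0.02,0,1],[0,-0.002,0.04,0,1],[0,-0.002,0.055,0,1],[0,-0.002,0.06,0,1],[0,-0.002,0.063,0,1],[0,-0.002,0.063,0,1]]' && python3 -m jog '[[0,0,0,0,0.2],[0,0,0,0,-1],[0,0,0,0,-1],[0,0,0,0,-1],[0,0,0,0,-1],[0,0,0,0,-1],[0,0,0,0,-1]]' 90 && python3 -m jog '[[0,0,-0.005,0,-1],[0,0,-0.02,0,-1],[0,0,-0.05,0,-1],[0,0,-0.08,0,-1],[0,0,-0.11,0,-1],[0,0,-0.12,0,-1],[0,0,-0.12,0,-1],[0,0,-0.12,0,-1]]'
python3 - <<'E'
from fit import *
np.set_printoptions(precision=4,suppress=True)
S=manip.read_camera("scene");s=manip.get_state();print(s["position"],move(s,[.452,.2067,.157],1.4536))
a=cv2.resize(S["pixels"][100:260,180:340],None,fx=3.5,fy=3.5,interpolation=cv2.INTER_CUBIC);cv2.imwrite("pics/g7.png",a[:,:,::-1])
E
```

```text
t: 19.63
position: [0.4664, -0.0286, 0.0366]
orientation: [[-0.905, 0.425, 0.0], [0.425, 0.905, 0.0], [-0.0, 0.0, -1.0]]
contact_force: [0.6, -0.2, -0.9]
gripper_width: 1.001
gripper_force: 0.0
t: 20.22
position: [0.4666, -0.0289, 0.0378]
orientation: [[-0.905, 0.425, 0.003], [0.425, 0.905, 0.0], [-0.002, 0.001, -1.0]]
contact_force: [-1.3, 1.6, 14.7]
gripper_width: 0.678
gripper_force: 94.5
t: 20.88
position: [0.4658, -0.0292, 0.1569]
orientation: [[-0.905, 0.426, 0.002], [0.426, 0.905, 0.0], [-0.001, 0.001, -1.0]]
contact_force: [-0.4, 0.4, -3.9]
gripper_width: 0.675
gripper_force: 98.1
[ 0.4654 -0.0292  0.1561] (array([ 0.1125,  0.2077, -0.0009]), np.float64(-0.323))
```

View pics/g7.png

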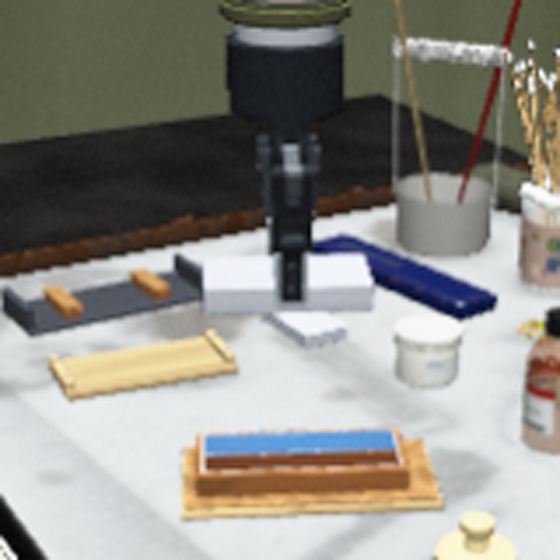

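The plate is level and centred in the grip, and the panel is still on the bed (crop 305,460). Carry it to the long cradle.

```bash
python3 -m jog '[[0.006,0.011,0,-0.03,-1],[0.017,0.031,0,-0.08,-1],[0.032,0.059,0,-0.13,-1],[0.047,0.087,0,-0.19,-1],[0.062,0.115,0,-0.25,-1],[0.077,0.143,0,-0.31,-1],[0.092,0.17,0,-0.323,-1],[0.104,0.193,0,-0.323,-1],[0.112,0.207,0,-0.323,-1],[0.1125,0.2077,0,-0.323,-1]]' && python3 -m jog '[[0,0,0,0,-1],[0,0,0.02,0,-1],[0,0,0.05,0,-1],[0,0,0.08,0,-1],[0,0,0.09,0,-1],[0,0,0.09,0,-1],[0,0,0.09,0,-1]]' && python3 - <<'E'
from fit import *
s=manip.get_state();print(s["position"],move(s,[.452,.2067,.0175],1.4536))
E
```

```text
t: 21.77
position: [0.4512, 0.2114, 0.1548]
orientation: [[-0.994, 0.11, -0.002], [0.11, 0.994, 0.001], [0.002, 0.001, -1.0]]
contact_force: [1.0, -0.2, -3.3]
gripper_width: 0.678
gripper_force: 97.9
t: 22.35
position: [0.4521, 0.2058, 0.066]
orientation: [[-0.993, 0.117, -0.002], [0.117, 0.993, -0.001], [0.002, -0.002, -1.0]]
contact_force: [0.1, 0.3, -2.4]
gripper_width: 0.674
gripper_force: 98.3
[0.45214756 0.20584037 0.06602817] (array([0.0002, 0.0009, 0.0485]), np.float64(-0.0))
```

```bash
python3 -m jog '[[0,0.001,0.02,0,-1],[0,0.001,0.035,0,-1],[0,0.001,0.043,0,-1],[0,0.001,0.047,0,-1],[0,0.001,0.0485,0,-1],[0,0.001,0.0485,0,-1],[0,0.001,0.0485,0,-1]]' && python3 -m jog '[[0,0,0,0,0],[0,0,0,0,0.5],[0,0,0,0,0.8],[0,0,0,0,1],[0,0,0,0,1],[0,0,-0.01,0,1],[0,0,-0.04,0,1],[0,0,-0.08,0,1],[0,0,-0.12,0,1],[0,0,-0.15,0,1]]'
python3 -m jog '[[0.01,0.02,0,0,1],[0.01,0.05,0,0,1],[0.01,0.09,0,0,1],[0.01,0.13,0,0,1],[0.01,0.16,0,0,1],[0.01,0.18,0,0,1],[0.01,0.18,0,0,1]]'
python3 - <<'E'
from fit import *
np.set_printoptions(precision=4,suppress=True)
T=manip.read_camera("top");S=manip.read_camera("scene")
print([(r["point"],r["mask"].sum(),r["confidence"]) for r in manip.cut_out("caul_plate",T)])
m=best("caul_plate",T,(196,230))
if m is not None: print("plate",fit("caul_plate",[(T,m)],[.452,.207,.008,1.45],.008))
mT=best("panel",T,(284,228),20);mS=best("panel",S,(263,232),15)
for o in([(T,mT)],[(S,mS)],[(T,mT),(S,mS)]):
    if o[0][1] is not None and o[-1][1] is not None: print("panel",fit("panel",o,[.466,-.03,.01,-2.03],None if len(o)>1 else .01))
s=manip.get_state();print(s["position"],move(s,[.466,-.0285,.12],1.13))
a=cv2.resize(T["pixels"][170:290,120:330],None,fx=3.8,fy=3.8,interpolation=cv2.INTER_CUBIC);cv2.imwrite("pics/g8.png",a[:,:,::-1])
E
```

```text
t: 22.93
position: [0.453, 0.2078, 0.0186]
orientation: [[-0.993, 0.117, 0.001], [0.117, 0.993, 0.0], [-0.001, 0.001, -1.0]]
contact_force: [-0.3, -0.2, -4.0]
gripper_width: 0.676
gripper_force: 98.4
t: 23.77
position: [0.4526, 0.2076, 0.1712]
orientation: [[-0.993, 0.117, 0.001], [0.117, 0.993, 0.001], [-0.001, 0.001, -1.0]]
contact_force: [1.2, 2.1, -0.8]
gripper_width: 1.001
gripper_force: 0.0
t: 24.35
position: [0.4629, 0.393, 0.1685]
orientation: [[-0.994, 0.112, 0.001], [0.112, 0.994, 0.003], [-0.0, 0.003, -1.0]]
contact_force: [-0.2, 0.1, -0.2]
gripper_width: 1.001
gripper_force: 0.0
[([358.1, 169.9], np.int64(437), 0.77), ([191.9, 173.3], np.int64(522), 0.74), ([194.4, 230.1], np.int64(983), 0.66), ([284.7, 222.4], np.int64(1347), 0.4)]
plate (array([0.4508, 0.2077, 0.008 , 1.4573]), np.float64(0.033642510920950275))
panel (array([ 0.4735, -0.0321,  0.01  , -2.0203]), np.float64(0.03883941636356035))
panel (array([ 0.4777, -0.0263,  0.01  , -2.0183]), np.float64(0.06707868888643637))
panel (array([ 0.474 , -0.032 ,  0.0135, -2.024 ]), np.float64(0.060091672224694345))
[0.4638 0.3861 0.1681] (array([-0.0511, -0.4114,  0.0484]), np.float64(0.322))
```

View pics/g8.png

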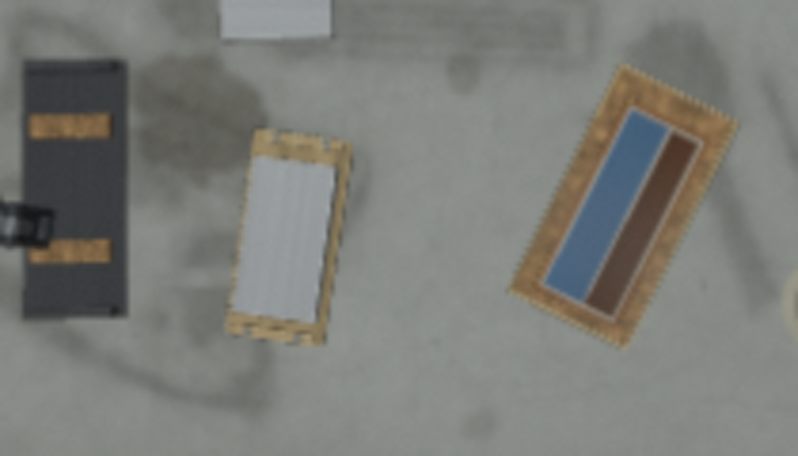

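The plate is centred in the long cradle, and the panel with its blue and brown fields shows clearly on the bed. Last piece.

```bash
python3 -m jog '[[-0.005,-0.041,0,0.1,1],[-0.01,-0.082,0,0.2,1],[-0.015,-0.123,0,0.3,1],[-0.02,-0.164,0,0.332,1],[-0.025,-0.205,0,0.332,1],[-0.03,-0.246,0,0.332,1],[-0.036,-0.287,0,0.332,1],[-0.041,-0.328,0,0.332,1],[-0.047,-0.369,0,0.332,1],[-0.051,-0.4,0,0.332,1]]' && python3 -m jog '[[0,0,0.02,0,1],[0,0,0.04,0,1],[0,0,0.06,0,1],[0,0,0.06,0,1],[0,0,0.06,0,1]]' && python3 - <<'E'
from fit import *
s=manip.get_state();print(s["position"],move(s,[.474,-.031,.06],1.12))
E
```

```text
t: 25.48
position: [0.4667, -0.0198, 0.1682]
orientation: [[-0.9, 0.437, 0.0], [0.437, 0.9, -0.001], [-0.0, -0.001, -1.0]]
contact_force: [0.1, 0.2, -1.5]
gripper_width: 0.999
gripper_force: 0.0
t: 25.9
position: [0.4668, -0.0162, 0.1076]
orientation: [[-0.901, 0.435, -0.002], [0.435, 0.901, -0.0], [0.002, -0.001, -1.0]]
contact_force: [0.4, -0.4, -0.3]
gripper_width: 1.004
gripper_force: 0.0
[ 0.46680383 -0.01623508  0.10760347] (array([-0.013 , -0.0101,  0.0476]), np.float64(0.001))
```

```bash
python3 -m jog '[[-0.007,-0.005,0,0,1],[-0.013,-0.01,0.02,0,1],[-0.013,-0.01,0.04,0,1],[-0.013,-0.01,0.0475,0,1],[-0.013,-0.01,0.0475,0,1],[-0.013,-0.01,0.0475,0,1]]' && python3 - <<'E'
from fit import *
s=manip.get_state();print(s["position"],move(s,[.474,-.031,.0195],1.12))
E
```

```text
t: 26.4
position: [0.4752, -0.0304, 0.0609]
orientation: [[-0.901, 0.434, -0.0], [0.434, 0.901, -0.0], [0.0, -0.0, -1.0]]
contact_force: [0.2, 0.6, -0.1]
gripper_width: 0.999
gripper_force: 0.0
[ 0.4751727  -0.03036847  0.06092486] (array([ 0.0008, -0.0011,  0.0414]), np.float64(0.002))
```

```bash
python3 -m jog '[[0,-0.001,0.015,0,1],[0,-0.001,0.03,0,1],[0,-0.001,0.037,0,1],[0,-0.001,0.04,0,1],[0,-0.001,0.0412,0,1],[0,-0.001,0.0412,0,1]]' && python3 -m jog '[[0,0,0,0,0.4],[0,0,0,0,-1],[0,0,0,0,-1],[0,0,0,0,-1],[0,0,0,0,-1],[0,0,0,0,-1],[0,0,0,0,-1]]' 70 && python3 -m jog '[[0,0,-0.005,0,-1],[0,0,-0.02,0,-1],[0,0,-0.05,0,-1],[0,0,-0.08,0,-1],[0,0,-0.11,0,-1],[0,0,-0.12,0,-1],[0,0,-0.12,0,-1],[0,0,-0.12,0,-1]]'
python3 - <<'E'
from fit import *
np.set_printoptions(precision=4,suppress=True)
S=manip.read_camera("scene");s=manip.get_state();print(s["position"],move(s,[.486,.365,.14],1.6056))
a=cv2.resize(S["pixels"][100:260,180:340],None,fx=3.5,fy=3.5,interpolation=cv2.INTER_CUBIC);cv2.imwrite("pics/g9.png",a[:,:,::-1])
E
```

```text
t: 26.9
position: [0.4748, -0.0311, 0.0196]
orientation: [[-0.901, 0.434, 0.0], [0.434, 0.901, -0.0], [-0.0, 0.0, -1.0]]
contact_force: [0.1, 0.3, 0.1]
gripper_width: 0.996
gripper_force: 0.0
t: 27.48
position: [0.4749, -0.0312, 0.0202]
orientation: [[-0.901, 0.434, 0.001], [0.434, 0.901, 0.0], [-0.001, 0.001, -1.0]]
contact_force: [-1.3, 0.6, 12.7]
gripper_width: 0.751
gripper_force: 74.4
t: 28.15
position: [0.4747, -0.0312, 0.1397]
orientation: [[-0.901, 0.434, 0.002], [0.434, 0.901, 0.0], [-0.002, 0.001, -1.0]]
contact_force: [0.2, -0.1, -1.0]
gripper_width: 0.745
gripper_force: 78.2
[ 0.4743 -0.0311  0.1389] (array([ 0.1613,  0.362 , -0.0011]), np.float64(-0.484))
```

View pics/g9.png

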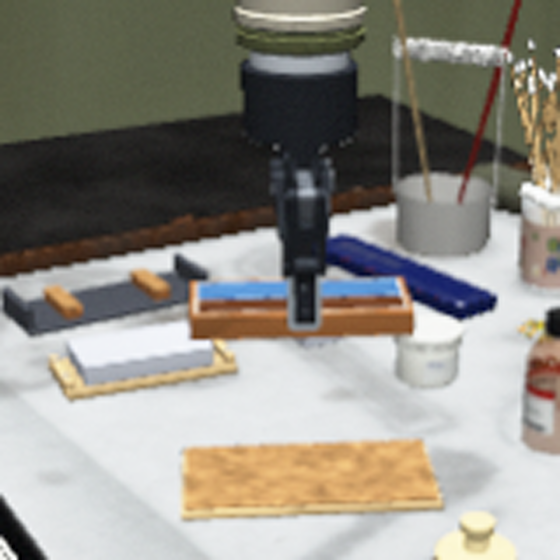

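The panel is level in the grip, face up. Carry it to the rack.

```bash
python3 -m jog '[[0.005,0.01,0,-0.04,-1],[0.015,0.033,0,-0.09,-1],[0.029,0.065,0,-0.14,-1],[0.043,0.097,0,-0.2,-1],[0.057,0.129,0,-0.26,-1],[0.071,0.16,0,-0.32,-1],[0.085,0.191,0,-0.38,-1],[0.1,0.223,0,-0.44,-1],[0.114,0.255,0,-0.484,-1],[0.128,0.287,0,-0.484,-1]]' && python3 - <<'E'
from fit import *
s=manip.get_state();print(s["position"],move(s,[.486,.365,.14],1.6056))
E
```

```text
t: 29.03
position: [0.4823, 0.2852, 0.1374]
orientation: [[-0.999, -0.041, -0.003], [-0.041, 0.999, -0.001], [0.003, -0.001, -1.0]]
contact_force: [0.4, -0.4, -1.8]
gripper_width: 0.744
gripper_force: 78.1
[0.48234011 0.28522761 0.13738538] (array([-0.0069,  0.0796, -0.0027]), np.float64(0.006))
```

```bash
python3 -m jog '[[-0.002,0.02,0,0,-1],[-0.004,0.045,0,0,-1],[-0.006,0.065,0,0,-1],[-0.007,0.08,0,0,-1],[-0.007,0.08,0.02,0,-1],[-0.007,0.08,0.05,0,-1],[-0.007,0.08,0.07,0,-1],[-0.007,0.08,0.07,0,-1],[-0.007,0.08,0.07,0,-1]]' && python3 - <<'E'
from fit import *
s=manip.get_state();print(s["position"],move(s,[.486,.365,.028],1.6056))
E
```

```text
t: 29.78
position: [0.4868, 0.3627, 0.0675]
orientation: [[-0.999, -0.036, -0.003], [-0.036, 0.999, -0.003], [0.003, -0.002, -1.0]]
contact_force: [0.7, 0.1, -1.4]
gripper_width: 0.746
gripper_force: 78.1
[0.48683145 0.36266819 0.06751256] (array([0.0006, 0.0025, 0.0395]), np.float64(0.001))
```

```bash
python3 -m jog '[[0.0005,0.0025,0.015,0,-1],[0.0005,0.0025,0.028,0,-1],[0.0005,0.0025,0.035,0,-1],[0.0005,0.0025,0.038,0,-1],[0.0005,0.0025,0.0395,0,-1],[0.0005,0.0025,0.0395,0,-1],[0.0005,0.0025,0.0395,0,-1]]' && python3 -m jog '[[0,0,0,0,0.2],[0,0,0,0,0.6],[0,0,0,0,0.8],[0,0,0,0,1],[0,0,0,0,1],[0,0,-0.01,0,1],[0,0,-0.04,0,1],[0,0,-0.08,0,1],[0,0,-0.12,0,1],[0,0,-0.15,0,1]]'
python3 -m jog '[[0.02,0,0,0,1],[0.02,-0.03,0,0,1],[0.02,-0.07,0,0,1],[0.02,-0.11,0,0,1],[0.02,-0.15,0,0,1],[0.02,-0.19,0,0,1],[0.02,-0.23,0,0,1],[0.02,-0.25,0,0,1],[0.02,-0.25,0,0,1]]'
python3 - <<'E'
from fit import *
np.set_printoptions(precision=4,suppress=True)
T=manip.read_camera("top");s=manip.get_state();print(s["position"])
m=best("panel",T,(138,220))
if m is not None: print("panel",fit("panel",[(T,m)],[.486,.365,.018,-1.54],.018))
m=best("weight",T,(354,220))
if m is not None: print("weight",fit("weight",[(T,m)],[.49,-.22,.006,0],.006,False))
cv2.imwrite("pics/g10.png",cv2.resize(T["pixels"][140:300,100:440],None,fx=2.3,fy=2.3,interpolation=cv2.INTER_CUBIC)[:,:,::-1])
E
```

```text
t: 30.37
position: [0.4877, 0.3657, 0.0301]
orientation: [[-0.999, -0.035, 0.001], [-0.035, 0.999, 0.0], [-0.001, 0.0, -1.0]]
contact_force: [-0.3, -0.1, -1.4]
gripper_width: 0.746
gripper_force: 78.2
t: 31.2
position: [0.4877, 0.3658, 0.1833]
orientation: [[-0.999, -0.035, 0.002], [-0.035, 0.999, 0.001], [-0.002, 0.001, -1.0]]
contact_force: [1.4, 0.1, 0.0]
gripper_width: 0.998
gripper_force: 0.0
t: 31.95
position: [0.4759, 0.1096, 0.1803]
orientation: [[-1.0, -0.028, -0.0], [-0.028, 1.0, -0.002], [0.0, -0.002, -1.0]]
contact_force: [0.2, 0.8, 0.6]
gripper_width: 1.001
gripper_force: 0.0
[0.4763 0.1124 0.1804]
panel (array([ 0.4848,  0.365 ,  0.018 , -1.5375]), np.float64(0.05787180369223712))
weight (array([ 0.4923, -0.2196,  0.006 ,  0.    ]), np.float64(0.18639751103393387))
```

View pics/g10.png

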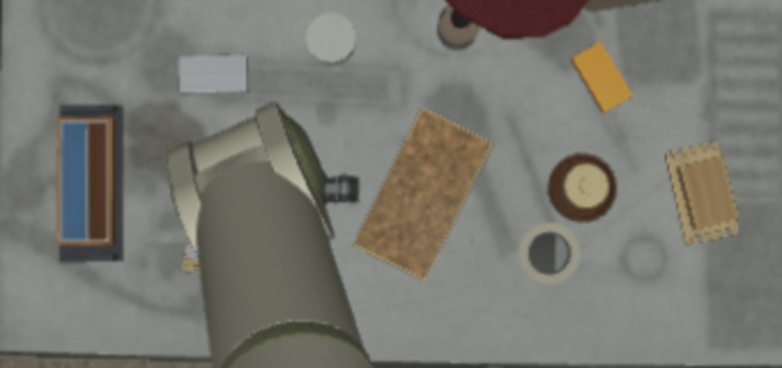

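The panel lies on the rack (crop 88,182), face up and within about 2 mm. The weight, the block and the bystanders are where they should be, and the arm is clear.

```bash
python3 -m jog '[[0,0,-0.02,0,1],[0,0,-0.02,0,1],[0,0,-0.02,0,1]]' && python3 -c "
from bench import manip
print(manip.close_job())"
```

```text
t: 32.35
position: [0.4767, 0.1168, 0.2004]
orientation: [[-0.999, -0.037, 0.002], [-0.037, 0.999, 0.001], [-0.002, 0.001, -1.0]]
contact_force: [0.9, 0.8, -0.5]
gripper_width: 0.999
gripper_force: 0.0
the job is handed in; nothing more can be done
None
```

I took the stack apart in order and handed the job in at about 32 s; camera fits put each piece about 4 mm or less from the centre of its place, but no verdict came back.

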